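Index the bell stand to its second hole

TASK

Turn the bell on its indexing stand from the first hole to the second: pull the sprung pin up out of its hole by the black knob, swing the turntable anticlockwise (seen from above) with the pin held clear, and let the pin spring fully home into the hole of the second block. The hole lies somewhere past the middle of that block, so feel for it with the pin riding gently on the block's top; never force the pin sideways against a hole or block, let go of everything at the end, and leave the other things on the bench where they are.

Things in the scene. Friction and masses are not known exactly. Their poses are not given: they have to be found in the camera images.
- pivot (a point): Centre of the turntable's upper face, on the vertical turning axis, 57 mm above the bench. Fixed dark steel base disc 310 mm across, 12 mm thick; above it an aluminium turntable 190 mm across (47 to 57 mm above the bench). A lug 30 mm wide, at the disc's height, reaches out to 147 mm from the axis and carries the sprung pin. The stand's position and yaw vary.
- bell_top (a point): Top of the nut that clamps the brass bell dome (104 mm across) on the turntable's middle, on the turning axis, 108 mm above the bench.
- knob_mid (a point): Middle of the pin's black cylindrical knob (24 mm across, 30 mm tall, upright), 130 mm from the turning axis. With the pin home it is 93 mm above the bench (knob from 78 to 108 mm); below it is a fixed sleeve 22 mm across, 57 to 73 mm. The knob rises with the pin and goes round with the turntable.
- pin_tip (a point): Centre of the flat lower end of the round steel pin, 8 mm in diameter, straight below the knob: 63 mm below knob_mid. It is 30 mm above the bench when the pin is home.
- first_hole (a point): Mouth of the first hole, in the middle of the first block's top, 40 mm above the bench, 130 mm from the turning axis. The block is fixed to the base: 36 mm radially, 44 mm along the circle. The pin starts home in this hole.
- block_mid (a point): Middle of the second block, level with its top (40 mm above the bench), 130 mm from the turning axis, 40 to 65 degrees anticlockwise (from above) of the first hole. x: towards the turning axis; y: along the pin's circle, clockwise from above; z up. A dark clamp block 44 mm radially, 90 mm along the circle, 28 mm high, with the bush plate on it.
- holder: The second block again; its origin lies on the turning axis at bench level, its x axis points from the block to the axis. On it is a flat steel bush plate (28 mm radially, 54 mm along the circle, 12 mm thick) set off anticlockwise (the -y side) by 3 to 18 mm along the circle. In the plate's middle is the round hole, 10 mm across, 130 mm from the axis. Plate and hole are not measured.
- turntable (a joint): Turning angle of the turntable in rad, 0 at the start (pin in the first hole), growing anticlockwise seen from above, up to 1.6. A stiff bearing: some 1.5 N at the knob to move it; it stays where it is left.
- pin (a joint): How far the pin is pulled up, in m: 0 = fully home (10 mm deep in a hole) and 0.022 at the upper stop. A spring pushes it down, with about 5 N when home rising to 9 N at the top. With the tip resting on a block's top it reads 0.010; above 0.011 the tip is clear of the blocks. Between the blocks there is nothing under the pin: let go there, it drops to 0 and would butt against a block's side.
- screwdriver: A bystander: bone-handled screwdriver, 190 mm long, lying beside the stand on its +y side.
- oilcan: A bystander: copper oil can, 64 mm across and 120 mm tall with a thin spout, standing beside the stand on its -y side. Origin at the centre of its underside.
- seatboard: A bystander: black lacquered wooden seat board block, 100 x 150 x 28 mm, lying flat nearer the robot on its right. Origin at the centre of its underside.

How it is judged:
By the outcome, as a careful person would: the job done as asked, in the order asked, and still so for the second after the job is handed in, with the robot touching nothing.
It also fails if it takes over 45 s, if anything falls off the work surface, if the arm or the gripper's body presses on something with over 40 N, if the wrist force passes 120 N, or if a joint passes its speed limit or range.

ROBOT

A 6-joint arm with a two-finger parallel gripper is mounted at the origin on the work surface. World frame = base frame: x ahead of the robot, y to its left, z up, the work surface at z = 0. Lengths are in m, angles in rad, forces in N, time in s.
With the tool pointing down it reaches from about 0.35 to 1 m from the base axis. Payload 7.1 kg.
Tool frame: the origin (TCP) lies between the finger pads; the fingertips stand 11 mm ahead of it and the grasp point (between the pads) lies 8 mm behind it; y points along the fingers, z is the direction in which the jaws open and shut, and the axes are right-handed (so a half turn about y gives the same grasp; the last joint's range is limited). The gripper opens to 85 mm and grips with 20 to 120 N. Pads are 22 mm wide; open, the fingers measure 114 mm over their backs; the gripper's body (76 mm by 85 mm) begins 54 mm behind the grasp point. The pads swing forward as they close: fully open they stand 13 mm farther back than shut.
Start: joints at [-0.019, 0.423, 1.63, -0, 1.089, -0.019], TCP at [0.625, 0, 0.242] pointing down, gripper open.
Joint ranges: [-3, 3], [-0.9, 2.11], [0.09, 2.58], [-1.31, 4.45], [0.11, 2.69], [-2.54, 2.54]. Speed limits (rad/s): [2.39, 2.39, 3.01, 3.14, 3.14, 3.14].

INTERFACE

Orientations are given as a unit quaternion [w, x, y, z].
In Python, from cell import arm gives the robot as it stands.
- The arm moves only by the tool jog_arm, never from a script. Its argument "series" is a list of rows, each a list of 6 numbers: the shift along the world's x, y, z in m, then the turn, a rotation vector about the world's x, y, z in rad. A call has 1 to 20 rows; each row shifts and turns the commanded pose from where the row before left it; what a row does not reach is not made up. A row lasts 1/10 s, in which the tool goes at most 50 mm and 8.59 degrees, less where a joint would pass 70% of its speed; a pose out of reach is approached as far as the arm can. A call with a gripper value outside its range is refused whole. "gripper" is the finger opening in m, from 0 to 0.0854, set as the call begins (left out, the last holds). The fingers move at their own pace and stop on an object; "grip_force" is the grip in N (left out, the last holds). Time passes only in rows, so rows that do not move let the fingers close. It gives the time, the measured TCP pose, the force and the opening at its end, in the units of the state.
- arm.get_obs(): the state, without advancing time (a new reading comes with each control period).
- arm.snapshot(name): name is "scene" or "side" or "wrist"; returns a dict with "pixels" (480x640x3 uint8, red, green, blue), "fx", "fy", "cx", "cy" (pixels), "eye" and "rotation" of the camera in the world; the wrist camera has in their place "T_tool_cam" (4x4, takes a point from camera to tool coordinates, whose origin is the TCP and whose axes are the tool frame's). Camera axes: x right, y down, z forward; pixel columns grow to the right and rows downward; lengths in m; the calibration is good to about 2 mm. A picture is of the moment at which its call begins: read the wrist's pose just before it. There is no depth.
- arm.finish_job(): hands the job in, once; it reports no verdict.
The state is a dict: "time": time; "joint_pos": joint angles; "dq": joint speeds; "effort": joint torques, N m; "tcp_pos": TCP position; "eef_rot": TCP orientation; "contact_force": force on the tool from outside, world axes, zero at the start; "torque": the same for the moment, N m; "opening": opening from 0.0 (shut) to 1.0 (fully open).
Only numpy, scipy, OpenCV 4.12 (cv2) and the standard library are available. Lean on these libraries where they do the work, as an engineer would, in place of code of your own. Each camera call takes 0.05 s, during which the arm holds its last target.

## Working session

There is one attempt and no reset: what is moved stays moved. The work goes in short steps, Python scripts to look and compute and a tool call to move; the robot and the scene stay as the last step left them, time stands still between calls to the robot, and variables do not carry over. Pictures are saved under pics/ and viewed, and the job is handed in when it is done.

Besides the shell and the picture viewer there is one more tool, called after "Request:" as name(argument=value, ...), one argument or row to a line, values as JSON. jog_arm: Moves the arm, as the interface text tells. Its arguments: {"type":"object","properties":{"series":{"type":"array","items":{"type":"array","items":{"type":"number"}}},"gripper":{"type":"number"},"grip_force":{"type":"number"}},"required":["series"]}

```bash
mkdir -p pics; ls; cat > h.py <<'E'
import numpy as np,cv2
from cell import arm
def snap(n,f):
    o=arm.get_obs(); s=arm.snapshot(n); cv2.imwrite('pics/'+f,cv2.cvtColor(s['pixels'],cv2.COLOR_RGB2BGR)); 
    import pickle; pickle.dump((o,s),open('pics/'+f+'.pkl','wb')); return o,s
E
python3 - <<'E'
from h import *
for n in ('scene','side','wrist'):
    o,s=snap(n,n+'0.png'); print(n,{k:(np.round(v,3).tolist()) for k,v in s.items() if k!='pixels'})
print(o)
E
```

```text
pics
scene {'fx': 495.469, 'fy': 495.469, 'cx': 314.4, 'cy': 244.959, 'eye': [1.375, -0.542, 0.758], 'rotation': [-0.415, 0.765, 0.436, -0.231]}
side {'fx': 518.149, 'fy': 518.149, 'cx': 316.589, 'cy': 242.47, 'eye': [0.112, -0.646, 0.81], 'rotation': [-0.379, 0.885, -0.245, 0.117]}
wrist {'fx': 368.45, 'fy': 368.45, 'cx': 324.295, 'cy': 243.35, 'T_tool_cam': [[0.0, 0.946, 0.325, -0.084], [0.001, -0.325, 0.946, -0.132], [1.0, -0.0, -0.001, -0.0], [0.0, 0.0, 0.0, 1.0]]}
{'time': 0.1, 'joint_pos': array([-1.89941972e-02,  4.23795220e-01,  1.63060634e+00,  9.06574369e-06,
        1.08863064e+00, -1.89651943e-02]), 'dq': array([-0.00149783, -0.00105616, -0.00125141,  0.00143025,  0.00201336,
       -0.00065049]), 'effort': array([ 5.57094211e-05, -5.58422327e+01, -2.82446283e+01, -1.17158891e-05,
        3.01709355e-03, -1.51726192e-05]), 'tcp_pos': array([6.24513855e-01, 4.09106663e-05, 2.41607037e-01]), 'eef_rot': array([ 0.49964062, -0.50034251,  0.50037679, -0.49963955]), 'contact_force': array([-0.23550915, -0.50794242, -0.8082174 ]), 'torque': array([0.02579736, 0.03031464, 0.03231822]), 'opening': 0.9960593951349711}
```

View pics/scene0.png

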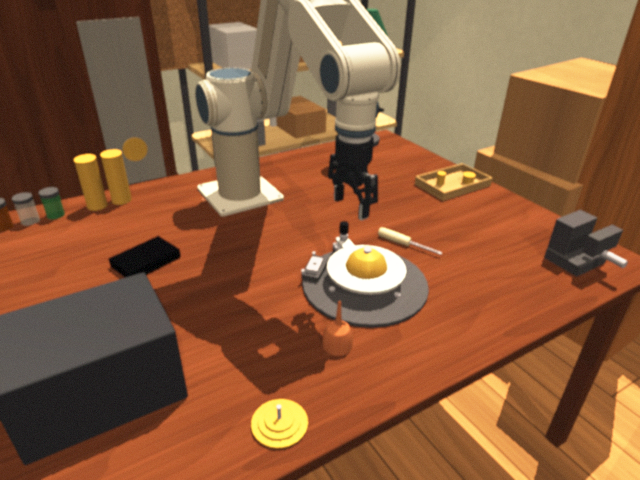

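View pics/side0.png

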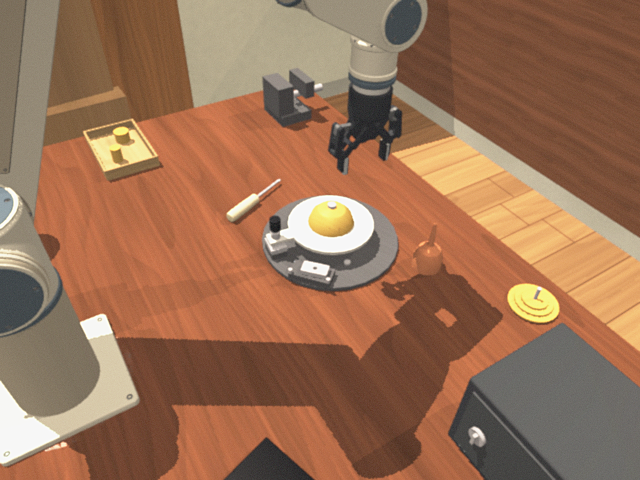

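View pics/wrist0.png

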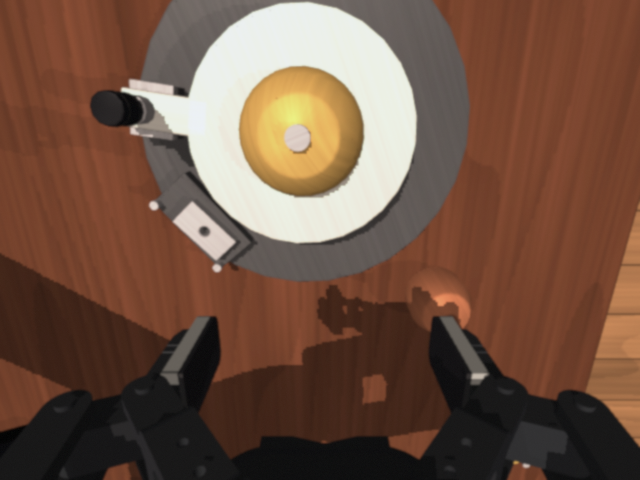

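```bash
cat >> h.py <<'E'
from scipy.spatial.transform import Rotation as Ro
def q2R(q): return Ro.from_quat([q[1],q[2],q[3],q[0]]).as_matrix()
def campose(o,s):
    if 'T_tool_cam' in s:
        T=np.array(s['T_tool_cam']);R=q2R(o['eef_rot']);return R@T[:3,:3],R@T[:3,3]+o['tcp_pos']
    return q2R(s['rotation']),np.array(s['eye'])
def ray(o,s,uv,z):
    R,e=campose(o,s); d=R@np.array([(uv[0]-s['cx'])/s['fx'],(uv[1]-s['cy'])/s['fy'],1]); return e+d*(z-e[2])/d[2]
def proj(o,s,p):
    R,e=campose(o,s); c=R.T@(np.array(p)-e); return np.array([s['fx']*c[0]/c[2]+s['cx'],s['fy']*c[1]/c[2]+s['cy']])
def load(f):
    import pickle; return pickle.load(open('pics/'+f+'.pkl','rb'))
E
python3 - <<'E'
from h import *
o,s=load('wrist0.png'); print(np.round(q2R(o['eef_rot']),3))
P=ray(o,s,(297,138),.108);print('nut',P)
K=ray(o,s,(111,108),.108);print('knob guess',K,np.linalg.norm((K-P)[:2]))
H=ray(o,s,(204,231),.040);print('hole',H,np.linalg.norm((H-P)[:2]))
for f,n in(('scene0.png',(367,250)),('side0.png',(332,204))):
    o2,s2=load(f); print(f,ray(o2,s2,n,.108),proj(o2,s2,P))
im=cv2.imread('pics/wrist0.png')[60:300,60:360]; cv2.imwrite('pics/w0c.png',cv2.resize(im,None,fx=2.5,fy=2.5,interpolation=cv2.INTER_CUBIC))
im=cv2.imread('pics/side0.png')[180:300,240:400]; cv2.imwrite('pics/s0c.png',cv2.resize(im,None,fx=5,fy=5,interpolation=cv2.INTER_CUBIC))
E
```

```text
[[-0.    -0.001  1.   ]
 [-1.     0.    -0.   ]
 [-0.    -1.    -0.001]]
nut [0.60497039 0.07009719 0.108     ]
knob guess [0.47925627 0.0897122  0.108     ] 0.12723516260214354
hole [ 0.50973147 -0.01835349  0.04      ] 0.12997682355571222
scene0.png [0.61028187 0.06736529 0.108     ] [366.61285001 248.59454193]
side0.png [0.60563333 0.06855088 0.108     ] [331.35166562 203.70396215]
```

View pics/w0c.png

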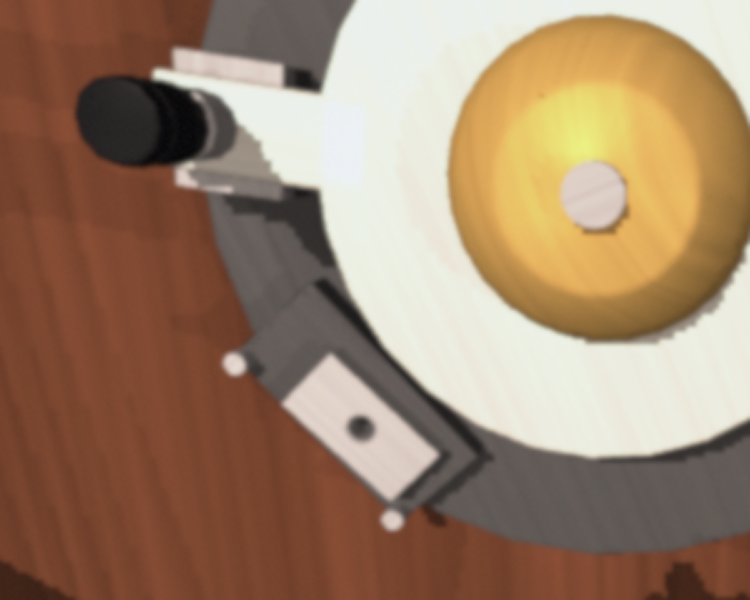

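View pics/s0c.png

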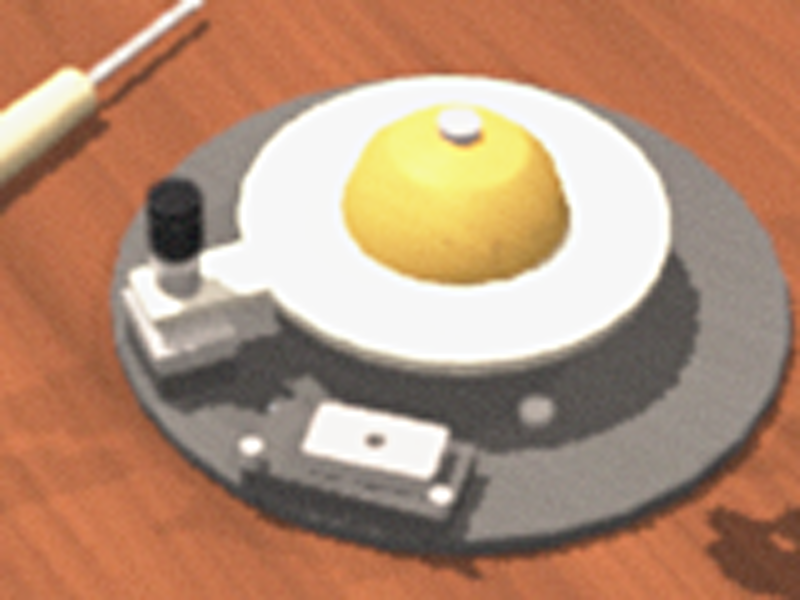

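```bash
python3 - <<'E'
from h import *
w=load('wrist0.png');s=load('side0.png')
for n,a,b,z in(('nut',(297.6,137.6),(332,204.4),.108),('knob',(107.2,108),(274.8,217.5),.108),('hole',(204.4,231.2),(315.2,268),.04)):
    p=[ray(*w,a,z),ray(*s,b,z)];print(n,np.round(p,4).tolist())
    if n=='nut':P=p
    for q,c in zip(p,P): print('  r',np.linalg.norm((q-c)[:2]).round(4),'ang',np.degrees(np.arctan2(*(q-c)[1::-1])).round(2))
E
```

```text
nut [[0.6054, 0.0704, 0.108], [0.6049, 0.0674, 0.108]]
  r 0.0 ang 0.0
  r 0.0 ang 0.0
knob [[0.4767, 0.0897, 0.108], [0.4785, 0.0907, 0.108]]
  r 0.1302 ang 171.45
  r 0.1285 ang 169.55
hole [[0.5101, -0.0186, 0.04], [0.5105, -0.0207, 0.04]]
  r 0.1303 ang -136.99
  r 0.1291 ang -137.0
```

Request:
jog_arm(
  series=[
    [-0.0123,0.0075,-0.002,0,0,-0.144],
    [-0.0123,0.0075,-0.002,0,0,-0.144],
    [-0.0123,0.0075,-0.002,0,0,-0.144],
    [-0.0123,0.0075,-0.002,0,0,-0.144],
    [-0.0123,0.0075,-0.002,0,0,-0.144],
    [-0.0123,0.0075,-0.002,0,0,-0.144],
    [-0.0123,0.0075,-0.002,0,0,-0.144],
    [-0.0123,0.0075,-0.002,0,0,-0.144],
    [-0.0123,0.0075,-0.002,0,0,-0.144],
    [-0.0123,0.0075,-0.002,0,0,-0.144],
    [-0.0123,0.0075,-0.002,0,0,-0.144],
    [-0.0123,0.0075,-0.002,0,0,-0.144],
    [0,0,0,0,0,0],
    [0,0,0,0,0,0],
  ],
)

```text
time: 1.55
tcp_pos: [0.4777, 0.09, 0.2184]
eef_rot: [0.054, -0.054, -0.705, 0.705]
contact_force: [-0.3, -0.3, -0.1]
opening: 0.998
```

```bash
python3 - <<'E'
from h import *
o,s=snap('wrist','w1.png');print(o['tcp_pos'],o['joint_pos'],o['contact_force'],o['time']);print(np.round(q2R(o['eef_rot']),3))
E
```

```text
[0.47767785 0.09003095 0.21844246] [ 1.61883008e-01  2.52358957e-01  1.95110907e+00 -1.57323442e-04
  9.37705606e-01  1.88534106e+00] [-0.33644453 -0.31649703 -0.10045821] 1.55
[[-0.988  0.    -0.152]
 [ 0.152 -0.    -0.988]
 [-0.    -1.    -0.   ]]
```

View pics/w1.png

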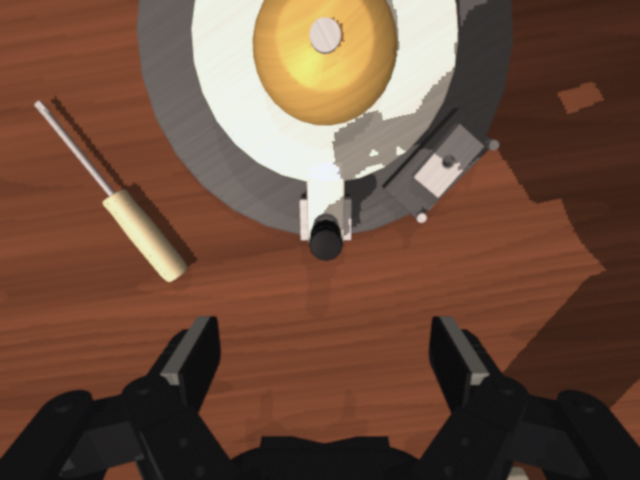

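```bash
python3 - <<'E'
from h import *
im=cv2.imread('pics/w1.png')[10:270,270:520]; cv2.imwrite('pics/w1c.png',cv2.resize(im,None,fx=2.3,fy=2.3,interpolation=cv2.INTER_CUBIC))
w=load('w1.png')
P=ray(*w,(325.3,35),.108)
for n,a,z in(('nut',(325.3,35),.108),('knob',(326,243),.108),('hole',(448.7,161),.04)):
    p=ray(*w,a,z);print(n,p.round(4),np.linalg.norm((p-P)[:2]).round(4),np.degrees(np.arctan2(*(p-P)[1::-1])).round(2))
E
```

```text
nut [0.6047 0.0701 0.108 ] 0.0 0.0
knob [0.4778 0.089  0.108 ] 0.1283 171.51
hole [ 0.5102 -0.0191  0.04  ] 0.1299 -136.65
```

View pics/w1c.png

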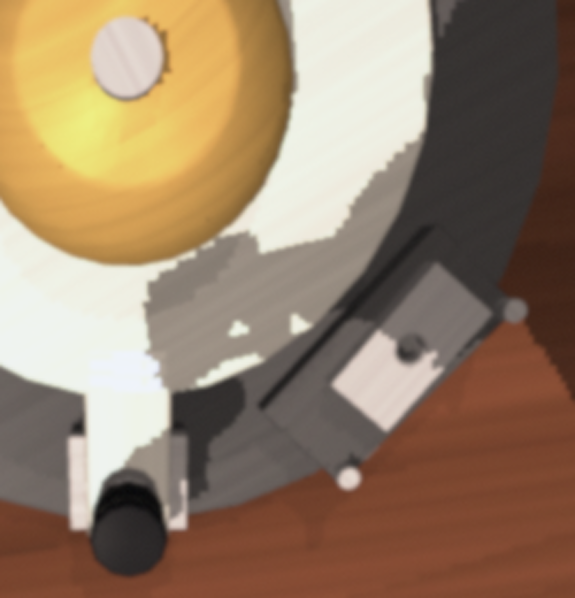

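Request:
jog_arm(
  series=[
    [-0.0012,-0.0006,-0.02,0,0,0],
    [0,0,-0.02,0,0,0],
    [0,0,-0.02,0,0,0],
    [0,0,-0.02,0,0,0],
    [0,0,-0.02,0,0,0],
    [0,0,-0.015,0,0,0],
    [0,0,-0.009,0,0,0],
    [0,0,-0.005,0,0,0],
    [0,0,0,0,0,0],
    [0,0,0,0,0,0],
    [0,0,0,0,0,0],
  ],
  gripper=0.05,
  grip_force=20,
)

```text
time: 2.7
tcp_pos: [0.4767, 0.0895, 0.09]
eef_rot: [-0.055, 0.056, 0.705, -0.705]
contact_force: [-0.0, 0.8, -0.7]
opening: 0.585
```

```bash
python3 - <<'E'
from h import *
o,s=snap('wrist','w2.png');print(o['tcp_pos'],o['contact_force'],o['time'],o['opening'])
print(proj(o,s,[.4765,.0894,.108]))
E
```

```text
[0.47672635 0.08947709 0.08997762] [-0.04601254  0.83550797 -0.69512787] 2.7 0.5854852614298047
[325.17995161 357.61579948]
```

View pics/w2.png

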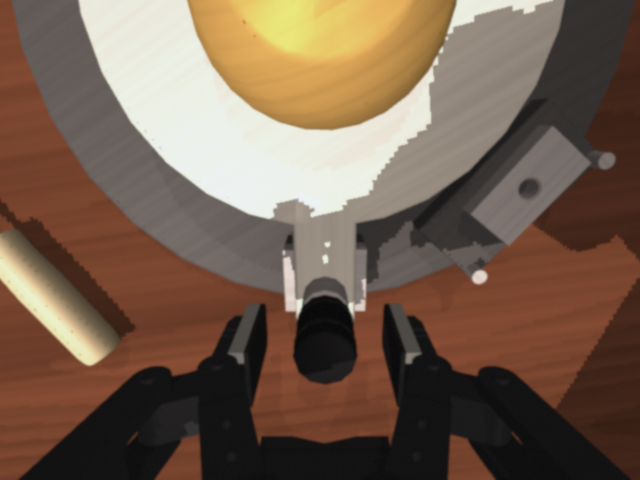

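Request:
jog_arm(
  series=[
    [0,0,0,0,0,0],
    [0,0,0,0,0,0],
    [0,0,0,0,0,0],
  ],
  gripper=0.027,
)

```text
time: 3.05
tcp_pos: [0.4763, 0.0894, 0.0895]
eef_rot: [-0.055, 0.056, 0.705, -0.705]
contact_force: [0.6, -0.0, 0.1]
opening: 0.315
```

Request:
jog_arm(
  series=[
    [0,0,0,0,0,0],
    [0,0,0,0,0,0],
    [0,0,0,0,0,0],
  ],
  gripper=0.015,
  grip_force=40,
)

```text
time: 3.35
tcp_pos: [0.4763, 0.0894, 0.0896]
eef_rot: [-0.055, 0.056, 0.705, -0.705]
contact_force: [-1.4, -0.7, 5.6]
opening: 0.269
```

```bash
python3 - <<'E'
from h import *
o=arm.get_obs();print(o['tcp_pos'],o['contact_force'],o['torque'],o['time'],o['opening']*.0854)
E
```

```text
[0.47627794 0.08942276 0.08955432] [-1.42337767 -0.73071738  5.60821114] [-0.08582566  0.20282243  0.03948127] 3.35 0.02298116643188887
```

Request:
jog_arm(
  series=[
    [0,0,0.003,0,0,0],
    [0,0,0.003,0,0,0],
    [0,0,0.003,0,0,0],
    [0,0,0.003,0,0,0],
    [0,0,0.003,0,0,0],
    [0,0,0.001,0,0,0],
    [0,0,0,0,0,0],
    [0,0,0,0,0,0],
    [0,0,0,0,0,0],
  ],
)

```text
time: 4.25
tcp_pos: [0.4762, 0.0894, 0.1052]
eef_rot: [0.056, -0.055, -0.705, 0.705]
contact_force: [1.8, -0.0, -7.3]
opening: 0.266
```

```bash
python3 - <<'E'
from h import *
o,s=snap('side','s3.png');print(o['tcp_pos'],o['contact_force'],o['time'],o['opening']*.0854)
im=cv2.imread('pics/s3.png')[150:300,220:400]; cv2.imwrite('pics/s3c.png',cv2.resize(im,None,fx=4,fy=4,interpolation=cv2.INTER_CUBIC))
w=snap('wrist','w3.png')
# swing plan
P=np.array([.6048,.070]);a0=np.radians(171.4);r=.130
for k in range(0,27): 
    pass
E
```

```text
[0.47616545 0.08943695 0.10524542] [ 1.84431895 -0.04852101 -7.2709597 ] 4.25 0.022723586329692295
```

View pics/s3c.png

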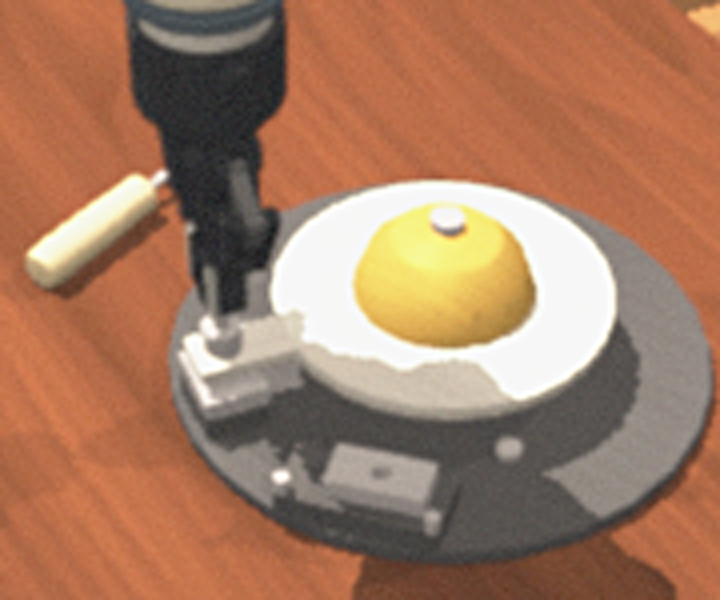

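View pics/w3.png

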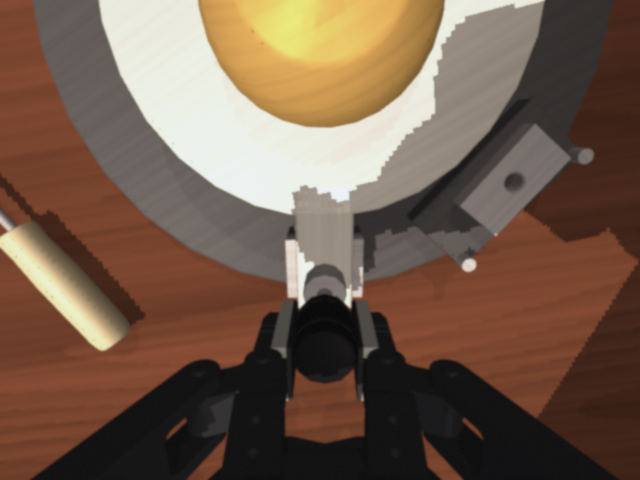

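```bash
python3 - <<'E'
import numpy as np, json
P=np.array([.6048,.070]);v=np.array([.4762,.0894])-P;print(np.linalg.norm(v))
v=v/np.linalg.norm(v)*.13
R=lambda t:np.array([[np.cos(t),-np.sin(t)],[np.sin(t),np.cos(t)]])
d=np.radians(2.4)
p=[P+R(d*k)@v for k in range(21)]; q=np.round(p,4)
print(json.dumps([[round(x,4) for x in (q[i+1]-q[i])]+[0,0,0,.0419] for i in range(20)]),q[-1])
E
```

```text
0.1300550652608348
[[-0.0007, -0.0054, 0, 0, 0, 0.0419], [-0.0005, -0.0054, 0, 0, 0, 0.0419], [-0.0003, -0.0055, 0, 0, 0, 0.0419], [0.0, -0.0054, 0, 0, 0, 0.0419], [0.0002, -0.0055, 0, 0, 0, 0.0419], [0.0005, -0.0054, 0, 0, 0, 0.0419], [0.0006, -0.0054, 0, 0, 0, 0.0419], [0.0009, -0.0054, 0, 0, 0, 0.0419], [0.0011, -0.0053, 0, 0, 0, 0.0419], [0.0014, -0.0053, 0, 0, 0, 0.0419], [0.0015, -0.0052, 0, 0, 0, 0.0419], [0.0018, -0.0051, 0, 0, 0, 0.0419], [0.002, -0.0051, 0, 0, 0, 0.0419], [0.0022, -0.005, 0, 0, 0, 0.0419], [0.0024, -0.0049, 0, 0, 0, 0.0419], [0.0026, -0.0047, 0, 0, 0, 0.0419], [0.0028, -0.0047, 0, 0, 0, 0.0419], [0.003, -0.0046, 0, 0, 0, 0.0419], [0.0032, -0.0044, 0, 0, 0, 0.0419], [0.0034, -0.0043, 0, 0, 0, 0.0419]] [ 0.5044 -0.0126]
```

Request:
jog_arm(
  series=[
    [-0.0007,-0.0054,0,0,0,0.0419],
    [-0.0005,-0.0054,0,0,0,0.0419],
    [-0.0003,-0.0055,0,0,0,0.0419],
    [0.0,-0.0054,0,0,0,0.0419],
    [0.0002,-0.0055,0,0,0,0.0419],
    [0.0005,-0.0054,0,0,0,0.0419],
    [0.0006,-0.0054,0,0,0,0.0419],
    [0.0009,-0.0054,0,0,0,0.0419],
    [0,0,0,0,0,0],
  ],
)

```text
time: 5.25
tcp_pos: [0.4771, 0.0456, 0.1053]
eef_rot: [-0.063, 0.063, -0.704, 0.704]
contact_force: [2.2, -0.3, -8.3]
opening: 0.267
```

Request:
jog_arm(
  series=[
    [0.0011,-0.0053,0,0,0,0.0419],
    [0.0014,-0.0053,0,0,0,0.0419],
    [0.0015,-0.0052,0,0,0,0.0419],
    [0.0018,-0.0051,0,0,0,0.0419],
    [0.002,-0.0051,0,0,0,0.0419],
    [0.0022,-0.005,0,0,0,0.0419],
    [0.0024,-0.0049,0,0,0,0.0419],
    [0.0026,-0.0047,0,0,0,0.0419],
    [0.0028,-0.0047,0,0,0,0.0419],
    [0.003,-0.0046,0,0,0,0.0419],
    [0.0032,-0.0044,0,0,0,0.0419],
    [0.0034,-0.0043,0,0,0,0.0419],
    [0,0,0,0,0,0],
    [0,0,0,0,0,0],
    [0,0,0,0,0,0],
  ],
)

```text
time: 6.75
tcp_pos: [0.5043, -0.0124, 0.1053]
eef_rot: [-0.236, 0.236, -0.667, 0.667]
contact_force: [3.7, -0.9, -9.2]
opening: 0.266
```

```bash
python3 - <<'E'
from h import *
o,s=snap('wrist','w4.png');print(o['tcp_pos'],o['contact_force'],o['time'])
print(q2R(o['eef_rot']).round(3))
P=np.array([.6048,.070]);v=o['tcp_pos'][:2]-P;print(np.linalg.norm(v),np.degrees(np.arctan2(v[1],v[0])))
o,s=snap('side','s4.png')
im=cv2.imread('pics/s4.png')[170:320,240:420]; cv2.imwrite('pics/s4c.png',cv2.resize(im,None,fx=4,fy=4,interpolation=cv2.INTER_CUBIC))
E
```

```text
[ 0.50429382 -0.01241286  0.10530211] [ 3.74765434 -0.9061014  -9.18362484] 6.75
[[-0.778  0.     0.629]
 [-0.629 -0.    -0.778]
 [-0.    -1.     0.   ]]
0.12997450013091974 -140.64900080943318
```

View pics/w4.png

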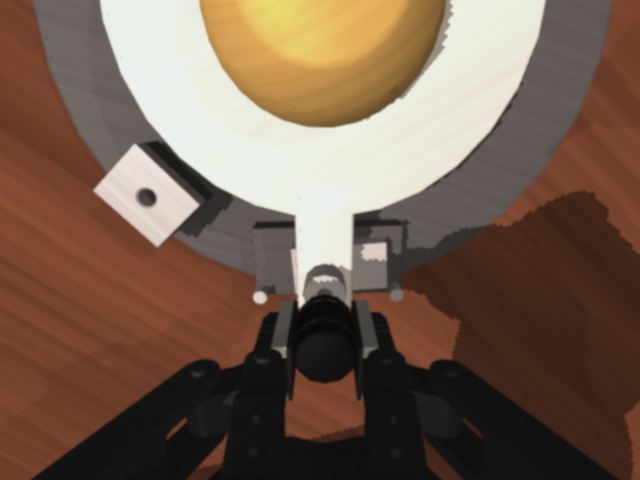

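View pics/s4c.png

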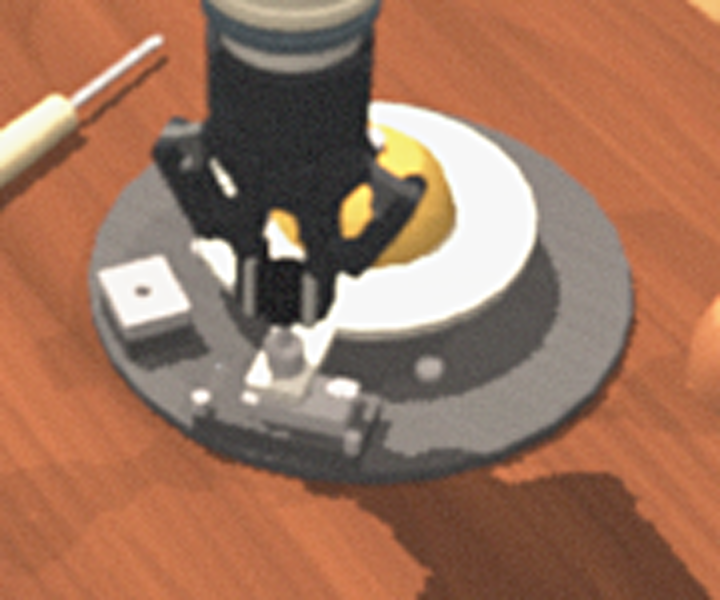

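Request:
jog_arm(
  series=[
    [0,0,-0.002,0,0,0],
    [0,0,-0.002,0,0,0],
    [0,0,-0.0005,0,0,0],
    [0,0,0,0,0,0],
  ],
)

```text
time: 7.25
tcp_pos: [0.5043, -0.0125, 0.1007]
eef_rot: [0.236, -0.236, 0.667, -0.666]
contact_force: [2.4, 1.8, -7.0]
opening: 0.268
```

Request:
jog_arm(
  series=[
    [0,0,-0.0005,0,0,0],
    [0,0,0,0,0,0],
  ],
)

```text
time: 7.45
tcp_pos: [0.5043, -0.0125, 0.1003]
eef_rot: [0.236, -0.236, 0.667, -0.666]
contact_force: [3.4, 1.6, -6.2]
opening: 0.263
```

Request:
jog_arm(
  series=[
    [0,0,-0.0005,0,0,0],
    [0,0,0,0,0,0],
  ],
)

```text
time: 7.65
tcp_pos: [0.5043, -0.0125, 0.0998]
eef_rot: [0.236, -0.236, 0.667, -0.666]
contact_force: [3.0, 2.6, -7.6]
opening: 0.266
```

Request:
jog_arm(
  series=[
    [0,0,-0.0003,0,0,0],
    [0,0,0,0,0,0],
  ],
)

```text
time: 7.85
tcp_pos: [0.5043, -0.0125, 0.0997]
eef_rot: [0.236, -0.236, 0.667, -0.667]
contact_force: [1.8, 3.2, -3.7]
opening: 0.266
```

Request:
jog_arm(
  series=[
    [0,0,-0.0003,0,0,0],
    [0,0,0,0,0,0],
  ],
)

```text
time: 8.05
tcp_pos: [0.5043, -0.0125, 0.0996]
eef_rot: [0.236, -0.236, 0.667, -0.667]
contact_force: [0.6, 2.2, 0.8]
opening: 0.268
```

Request:
jog_arm(
  series=[
    [0,0,0,0,0,0],
    [0,0,0,0,0,0],
    [0,0,0,0,0,0],
  ],
  gripper=0.026,
  grip_force=20,
)

```text
time: 8.35
tcp_pos: [0.5041, -0.0128, 0.0992]
eef_rot: [-0.236, 0.236, -0.666, 0.667]
contact_force: [0.3, -0.4, 0.2]
opening: 0.306
```

```bash
python3 - <<'E'
from h import *
o,s=snap('wrist','w5.png');print(o['tcp_pos'],o['contact_force'],o['time'],o['opening']*.0854)
im=cv2.imread('pics/w5.png')[180:400,200:450]; cv2.imwrite('pics/w5c.png',cv2.resize(im,None,fx=2.5,fy=2.5,interpolation=cv2.INTER_CUBIC))
E
```

```text
[ 0.50410723 -0.01278237  0.09923696] [ 0.3304309  -0.37629036  0.15154669] 8.35 0.02615680964243419
```

View pics/w5c.png

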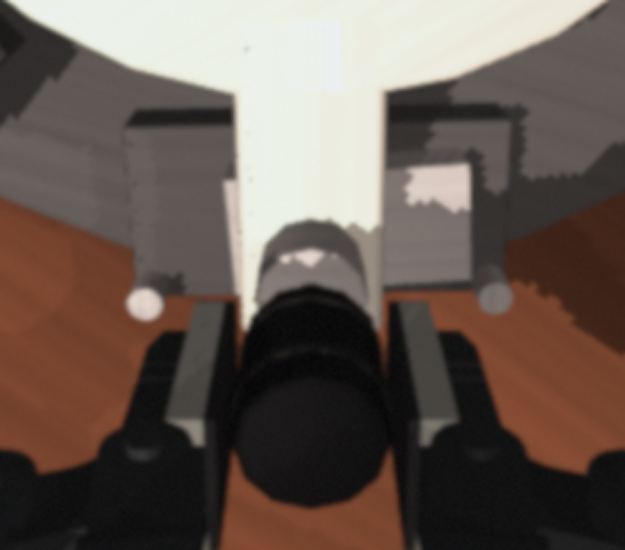

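Request:
jog_arm(
  series=[
    [0.0006,-0.0008,0,0,0,0.0077],
    [0.0006,-0.0008,0,0,0,0.0077],
    [0.0007,-0.0008,0,0,0,0.0077],
    [0.0006,-0.0008,0,0,0,0.0077],
    [0.0007,-0.0007,0,0,0,0.0077],
    [0.0006,-0.0008,0,0,0,0.0077],
    [0,0,0,0,0,0],
  ],
)

```text
time: 9.1
tcp_pos: [0.5077, -0.0169, 0.0991]
eef_rot: [0.251, -0.252, 0.661, -0.661]
contact_force: [-1.4, 3.7, -0.9]
opening: 0.303
```

```bash
cat >>h.py <<'E'
def st():
    o=arm.get_obs(); P=np.array([.6048,.070]);v=o['tcp_pos'][:2]-P;r=np.linalg.norm(v);u=v/r
    f=o['contact_force']; print('r',r.round(4),'ang',np.degrees(np.arctan2(v[1],v[0])).round(2),'z',o['tcp_pos'][2].round(4),'f_rad,tan,z',np.round([f[:2]@u,f[:2]@[-u[1],u[0]],f[2]],2),'t',o['time'])
def crop(f):
    o,s=snap('wrist',f)
    im=cv2.imread('pics/'+f)[180:400,200:450]; cv2.imwrite('pics/'+f,cv2.resize(im,None,fx=2.5,fy=2.5,interpolation=cv2.INTER_CUBIC))
E
python3 -c "
from h import *
st();crop('w6.png')"
```

```text
r 0.1303 ang -138.19 z 0.0991 f_rad,tan,z [-1.38 -3.69 -0.86] t 9.1
```

View pics/w6.png

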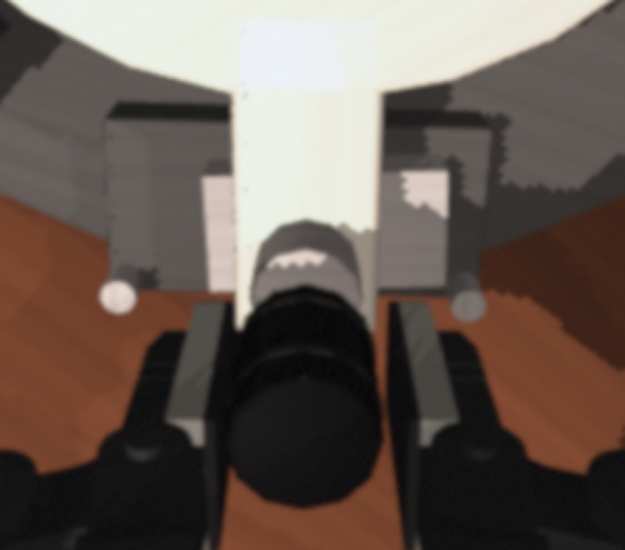

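Request:
jog_arm(
  series=[
    [0.0003,-0.0003,0,0,0,0.0031],
    [0.0003,-0.0003,0,0,0,0.0031],
    [0.0003,-0.0003,0,0,0,0.0031],
    [0.0003,-0.0003,0,0,0,0.0031],
    [0,0,0,0,0,0],
  ],
)

```text
time: 9.65
tcp_pos: [0.5091, -0.0187, 0.0991]
eef_rot: [-0.255, 0.256, -0.659, 0.659]
contact_force: [-1.5, 2.3, -1.1]
opening: 0.302
```

Request:
jog_arm(
  series=[
    [0.0003,-0.0003,0,0,0,0.0031],
    [0.0003,-0.0003,0,0,0,0.0031],
    [0,0,0,0,0,0],
  ],
)

```text
time: 9.95
tcp_pos: [0.51, -0.0194, 0.0993]
eef_rot: [-0.258, 0.258, -0.658, 0.659]
contact_force: [-1.2, -0.2, -0.5]
opening: 0.304
```

```bash
python3 -c "
from h import *
st();crop('w7.png')"
```

```text
r 0.1303 ang -136.67 z 0.0993 f_rad,tan,z [ 0.97 -0.69 -0.51] t 9.95
```

View pics/w7.png

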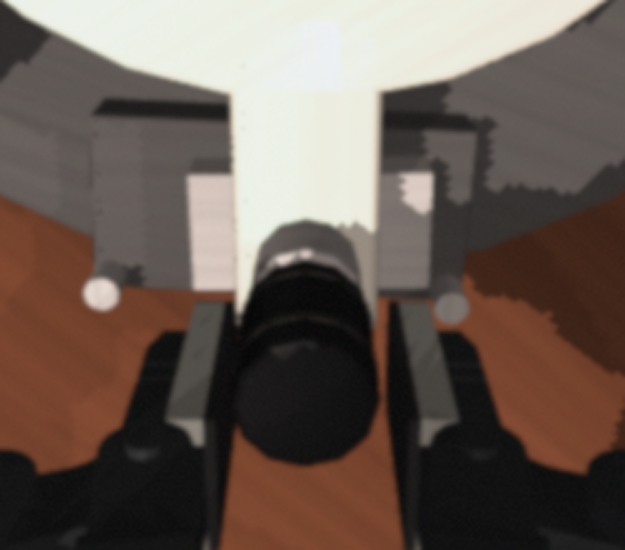

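Request:
jog_arm(
  series=[
    [-0.0003,0.0004,0,0,0,0],
    [0,0,0,0,0,0],
    [0,0,0,0,0,0],
    [0,0,0,0,0,0],
    [0,0,0,0,0,0],
  ],
  gripper=0.06,
)

```text
time: 10.5
tcp_pos: [0.5097, -0.0187, 0.0993]
eef_rot: [-0.258, 0.257, -0.658, 0.659]
contact_force: [0.4, 0.2, -0.4]
opening: 0.705
```

```bash
python3 -c "
from h import *
st();crop('w8.png')"
```

```text
r 0.13 ang -137.0 z 0.0993 f_rad,tan,z [-0.39  0.15 -0.41] t 10.5
```

View pics/w8.png

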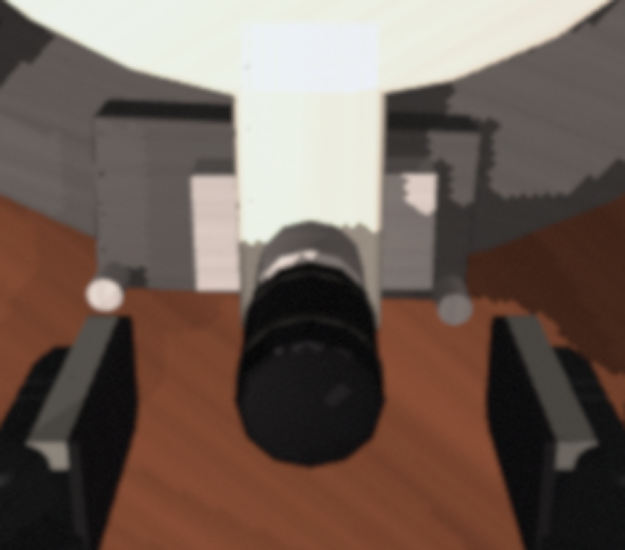

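Request:
jog_arm(
  series=[
    [0,0,0.005,0,0,0],
    [0,0,0.01,0,0,0],
    [0,0,0.02,0,0,0],
    [0,0,0.02,0,0,0],
    [0,0,0.02,0,0,0],
    [0,0,0.02,0,0,0],
    [0,0,0.02,0,0,0],
    [0,0,0,0,0,0],
    [0,0,0,0,0,0],
    [0,0,0,0,0,0],
    [0,0,0,0,0,0],
  ],
)

```text
time: 11.65
tcp_pos: [0.5089, -0.0186, 0.2133]
eef_rot: [0.257, -0.258, 0.659, -0.658]
contact_force: [-0.1, 0.4, -0.2]
opening: 0.703
```

```bash
python3 - <<'E'
from h import *
st();o,s=snap('wrist','w9.png');
K=[.5100,-.0190]
for z in(.108,.118): print(z,'wrist',proj(o,s,K+[z]))
o,s=snap('side','s9.png')
for z in(.078,.108,.118): print(z,'side',proj(o,s,K+[z]))
im=cv2.imread('pics/s9.png')[180:330,240:420]; cv2.imwrite('pics/s9c.png',cv2.resize(im,None,fx=4,fy=4,interpolation=cv2.INTER_CUBIC))
E
```

```text
r 0.1306 ang -137.24 z 0.2133 f_rad,tan,z [-0.16 -0.36 -0.22] t 11.65
0.108 wrist [326.54208892 245.21339509]
0.118 wrist [326.60699237 250.25194076]
0.078 side [314.93557003 254.45149778]
0.108 side [315.21933643 243.61717681]
0.118 side [315.31648074 239.90816606]
```

View pics/s9c.png

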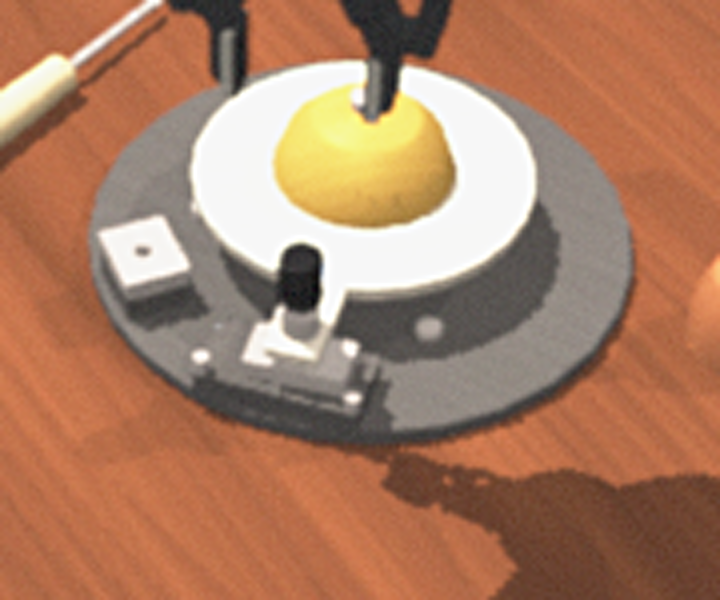

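View pics/w9.png

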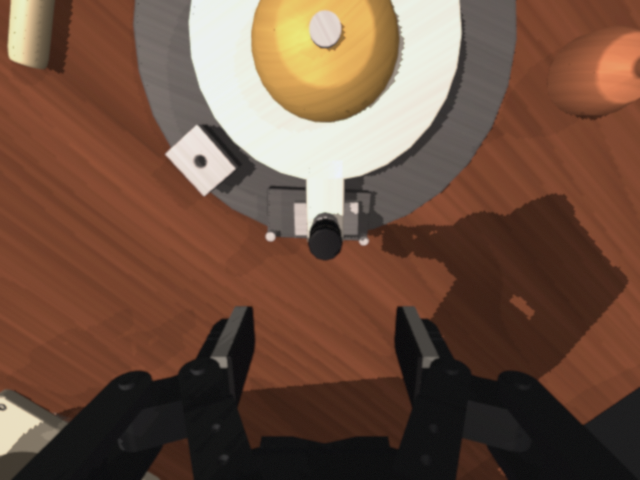

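```bash
python3 -c "
from cell import arm
print(arm.finish_job())"
```

```text
the job is handed in; nothing more can be done
None
```

The bell is turned to the second hole, the pin is home in it, and I handed the job in at about 11.8 s of robot time.

- **Lift:** I gripped the knob and lifted the pin about 15.6 mm. The downward pull of about 7 to 9 N matched the spring.
- **Swing:** I turned the table 48° anticlockwise, which put the pin over the bush plate about 8.5 mm short of the hole. I then lowered it until it touched the plate top at the expected 10 mm pin height.
- **Finding the hole:** I loosened the gripper so that only the spring held the pin on the plate. I pushed the knob along with about 2 to 4 N, first in 1 mm rows and then in 0.4 mm rows, until the pin dropped in. The sideways force then fell to about 0.7 N.
- **Release:** I opened the fingers and raised the gripper well clear of the stand.

**Last checks**
- In the side image the knob top is at row 243. The home position predicts 243.6, and a pin resting on the plate predicts 239.9.
- In the wrist image the knob centre is at row 242, against 245 for home and 250 for resting on the plate. That is 3 pixels off, but closer to home.
- The force on the tool is near zero, so nothing is being touched.
- I made no contact with the screwdriver, oil can or seat board. I did not measure their positions afterwards.

No check failed. The turning angle at the hole came out at 51.6 to 53.5° across the different views. The side image gave the high value, and the drop happened where the wrist-camera estimate put it.

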